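Press a round flask into the sprung ring of a felting jig and hold it there

ROBOT

A 6-joint arm with a two-finger parallel gripper is mounted at the origin on the work surface. World frame = base frame: x ahead of the robot, y to its left, z up, the work surface at z = 0. Lengths are in m, angles in rad, forces in N, time in s.
With the tool pointing down it reaches from about 0.35 to 0.975 m from the base axis. Payload 4.9 kg.
Tool frame: the origin (TCP) lies at the very end of the fingers, on their centre line; the grasp point (between the pads) lies 19 mm behind it (grasp_offset is the distance from the TCP to the grasp point, in m); x points along the fingers, y is the direction in which the jaws open and shut, and the axes are right-handed (so a half turn about x gives the same grasp; the last joint's range is limited). The gripper opens to 85 mm and grips with 20 to 120 N. Pads are 22 mm wide; open, the fingers measure 114 mm over their backs; the gripper's body (76 mm by 85 mm) begins 54 mm behind the grasp point. The pads swing forward as they close: fully open they stand 13 mm farther back than shut.
Start: joints at [-1.43, 0.053, 1.613, -0, 1.476, -0.119], TCP at [0.161, -0.604, 0.231] pointing down, gripper open.
Joint ranges: [-3.01, 3.01], [-1.01, 2.22], [0.06, 2.58], [-1.02, 4.17], [0.09, 2.62], [-3.14, 3.14]. Speed limits (rad/s): [2.57, 2.57, 3.14, 3.14, 3.14, 3.14].

INTERFACE

Orientations are given as a rotation vector (axis times angle).
In Python, from station import get_obs, get_image, camera_model, finish_job, grasp_offset gives the robot as it stands.
- The arm moves only by the shell command python3 -m crank 'ROWS' [OPENING] [FORCE]. ROWS is JSON, a list that holds one entry, the list of rows, each a list of 4 numbers: the shift along the world's x, y, z in m, then the turn about the world's z in degrees. In form: [[[dx, dy, dz, turn], ...]]. A call has 1 to 5 rows; each row is the pose to reach, as a shift and turn from the pose commanded when the call began; what a row does not reach only later rows make up. A row lasts 1/12 s, in which the tool goes at most 41.7 mm and 7.16 degrees, less where a joint would pass 70% of its speed; a pose out of reach is approached as far as the arm can. A call with a gripper value outside its range is refused whole. OPENING is the opening, from 0 (shut) to 1 (fully open), set as the call begins (- or left out, the last holds). The fingers move at their own pace and stop on an object; FORCE is the grip in N (left out, the last holds). Time passes only in rows, so rows that repeat a pose let the fingers close. It gives the time, the measured TCP pose, the force and the opening at its end, in the units of the state.
- get_obs(): the state, without advancing time (a new reading comes with each control period).
- get_image(name): name is "scene" or "top"; returns (picture, depth): 384x512x3 uint8, red, green, blue; 384x512 float32, m along the optical axis (not along the pixel's ray), 0 where there is no reading.
- camera_model(name): a dict with "fx", "fy", "cx", "cy" (pixels), "xyz" and "attitude" of the camera in the world. Camera axes: x right, y down, z forward; pixel columns grow to the right and rows downward; lengths in m; the calibration is good to about 2 mm. A picture is of the moment at which its call begins. camera_model takes no time and is no camera call.
- finish_job(): hands the job in, once; it reports no verdict.
The state is a dict: "t": time; "q": joint angles; "dq": joint speeds; "effort": joint torques, N m; "tool_pos": TCP position; "tool_rot": TCP orientation; "contact_force": force on the tool from outside, world axes, zero at the start; "wrist_torque": the same for the moment, N m; "opening": finger opening in m.
Only numpy, scipy, OpenCV 4.12 (cv2) and the standard library are available. Lean on these libraries where they do the work, as an engineer would, in place of code of your own. Each camera call takes 0.05 s, during which the arm holds its last target.

TASK

Push the jig's treadle right down to its stop with the gripper, so that the round dust cover swings off the felt-lined ring, and let the treadle come back up. Then pick up the round-bellied flask, set it upright in the sprung ring, press the ring fully down to its stop without forcing the glass, and finish while still holding it pressed down there, for the sticky felt to take. Do not tip the flask over on the way, leave the cover swung aside and leave everything else on the bench where it is.

Things in the scene. Friction and masses are not known exactly. Their poses are not given: they have to be found in the camera images.
- flask_center (a point): The flask to use, loose, green glass, 0.15-0.31 kg, 128 mm tall: ball belly 80 mm across on a small foot 40 mm across, straight plain neck. Point: on its axis half-way up, 64 mm above its underside; z up the axis. Ball's centre 23 mm below the point. Neck 28 mm across, from 20 to 64 mm above the point: grip it there, about 40 mm above. It may stand nearer or farther than the decanter.
- decanter_center (a point): A bystander, loose, same green glass: a cone-shaped decanter, flat base 84 mm across, neck 26 mm, 133 mm tall. The point is on its axis half-way up. Leave it.
- jig: The jig, fixed: grey base plate 200 x 300 x 15 mm (x, y, z), origin at the centre of its underside on the bench; z up, the treadle's free end points to -x. In its frame: treadle's middle line at y = -85 mm, ring cradle at (0, 70) mm, and at (80, 70) mm a post 16 mm across, 96 mm high, that carries the cover. Place and yaw vary.
- treadle (a joint): Treadle angle (rad): 0 up, 0.35 down on its stop. A sprung dark steel plate 110 x 62 x 6 mm, hinged at its far end about the jig's y axis, 45 mm above the bench. About 3 N on the press point starts it, about 9 N holds it at the stop; let go, it springs back. Going down, it pushes the cover aside (one-way pusher).
- treadle_pad (a point): Press point on the upper face of the treadle, on its middle line, 90 mm from the hinge and 20 mm from the free end. About 61 mm above the bench at rest and about 30 mm with the treadle on its stop. Axes: as the jig's, turned with the treadle.
- cover (a joint): Cover angle (rad): near 0 it lies over the ring; end stop 1.95; it swings aside clockwise seen from above. Flat aluminium disc 92 mm across, 5 mm thick, on an arm from the post, its top 89.5 mm above the bench. A full treadle stroke brings it to about 1.8; friction keeps it there when the treadle comes back.
- cover_disc (a point): Centre of the cover disc's upper face, 80 mm from the post's axis.
- plunger (a joint): How far the sprung ring is pressed down (m): 0 up, 0.020 on its stop; it slides vertically. The springs give only above about 5.5 N (more than the flask's weight) and carry about 11.5 N at the stop, so the robot must push the flask down with about 9 to 10 N and keep pushing.
- ring_seat (a point): Centre of the ring at its top face (steel ring 90 mm outside, hole 60 mm, 12 mm thick, on three springs in cups); 78 mm above the bench when up, 58 mm when fully down. The flask's ball sits on the hole's upper edge: seated, the ball's centre is 26.5 mm above this point and flask_center 49.5 mm above it. The foot hangs free through the hole.
- tape_roll_center (a point): Bystander: a loose brown cardboard roll, 60 mm across, 24 mm high, between flask and jig; point at its centre.
- mug_center (a point): Bystander: a white mug, 80 mm across, 90 mm high; point at its centre.
- tin_center (a point): Bystander: a plain steel tin, 72 mm across, 110 mm high; point at its centre.
- jar_center (a point): Bystander: an amber jar with a steel cap, 68 mm across, 90 mm high; point at its centre.
- goblet_cup_center (a point): Bystander: a plain steel cup, 72 mm across, 85 mm high; point at its centre.
- screwdriver: Bystander: a screwdriver lying on the bench left of the jig, about 200 mm long; origin under its middle, x along it.
Mind the look-alikes: they are no part of the job. What is shaped like the part that bears flask_center but purple or yellow is not meant.

How it is judged:
On the way:
1. the treadle is pressed down to its stop and the cover has swung aside (value of joint treadle above 0.31 rad and value of joint cover above 1.4 rad), for 0.1 s.
At the end, for the whole second after the job is handed in: For the last second: gripper on the flask (over 2 N), flask pressing the ring (over 5 N) at least 17 of 20 mm down, axis within 10 mm of the ring's, height within 5 mm of seated, upright within 0.15 rad, still; treadle below 0.06 rad, cover above 1.3 rad (value of joint plunger above 0.017 m and horizontal distance between flask_center and ring_seat below 0.01 m and z of flask_center in the frame of ring_seat between 0.0445 and 0.0545 m and angle between flask_center's own z axis and vertical below 0.15 rad and contact force between flask and plunger above 5 N and contact force between the fingers and flask above 2 N and linear speed of flask below 0.03 m/s and value of joint treadle below 0.06 rad and value of joint cover above 1.3 rad); the arm keeps its last pose, push and grip.
It fails at once if a bystander is moved by more than 30 mm (distance of any of decanter_center, tape_roll_center, mug_center, tin_center, jar_center, goblet_cup_center, screwdriver from where it was at the start of the episode above 0.03 m).
It fails at once if the flask is tipped by more than 0.7 rad (angle between flask_center's own z axis and vertical above 0.7 rad).
It fails at once if the flask is forced into the ring with more than 60 N (contact force between flask and plunger above 60 N).
It also fails if it takes over 54 s, if anything falls off the work surface, if the arm or the gripper's body presses on something with over 40 N, if the wrist force passes 120 N, or if a joint passes its speed limit or range.

## Working session

There is one attempt and no reset: what is moved stays moved. The work goes in short steps, Python scripts to look and compute and a shell command to move; the robot and the scene stay as the last step left them, time stands still between calls to the robot, and variables do not carry over. Pictures are saved under pics/ and viewed, and the job is handed in when it is done.

```bash
mkdir -p pics; ls
python3 - <<'E'
from station import *
import cv2,numpy as np
print(get_obs()); print(grasp_offset)
for n in("scene","top"):
    im,d=get_image(n); cv2.imwrite(f"pics/{n}0.png",im[:,:,::-1]); np.savez(f"pics/{n}0.npz",im=im,d=d); print(n,camera_model(n))
E
```

```text
pics
{'t': 0.0, 'q': array([-1.42998659e+00,  5.33747228e-02,  1.61426358e+00,  5.37575693e-06,
        1.47601596e+00, -1.18972087e-01]), 'dq': array([-3.97756264e-04, -6.77739742e-04,  5.04821198e-04, -9.01485150e-04,
        1.84204413e-03,  4.26057875e-05]), 'effort': array([ 2.13986190e-03, -3.93684912e+01, -3.70175564e+01, -3.29107297e-05,
        6.94330796e-03, -3.42931401e-05]), 'tool_pos': array([ 0.16047545, -0.60341121,  0.23007012]), 'tool_rot': array([ 2.08373966,  0.27435928, -2.08377572]), 'contact_force': array([ 0.60022893, -0.3080196 , -0.1288257 ]), 'wrist_torque': array([ 0.02152443, -0.03124971,  0.01667921]), 'opening': 0.08544737322225016}
0.0187
scene {'fx': 358.93963595336015, 'fy': 358.93963595336015, 'cx': 261.32483168524203, 'cy': 189.4217825493938, 'xyz': array([1.29411017, 0.08159835, 0.78770048]), 'attitude': array([-1.64990744, -1.86713416,  0.80298001])}
top {'fx': 410.1638428008495, 'fy': 410.1638428008495, 'cx': 249.70213108776838, 'cy': 194.76384156191807, 'xyz': array([ 0.36676057, -0.00897109,  1.44783789]), 'attitude': array([-2.1420059 ,  2.14032631, -0.15396791])}
```

View pics/scene0.png

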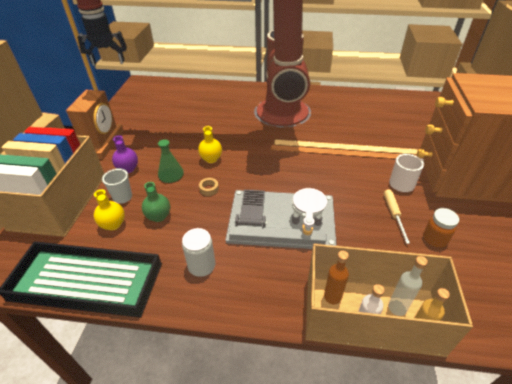

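View pics/top0.png

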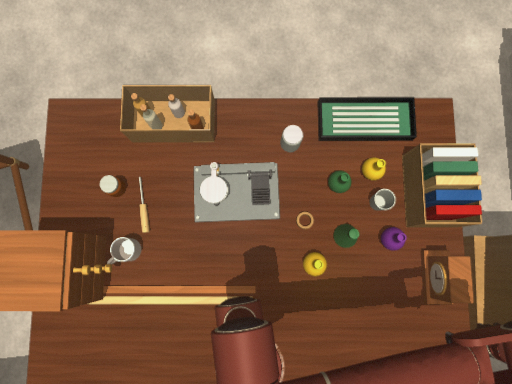

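The top view shows the flask near (340,181), the decanter near (347,235), the tape roll at (305,220), and the jig at about (237,191) with the cover at (213,190) and the treadle at (260,187). The scene view shows the flask at (156,205). I'll zoom in and measure.

```bash
cat > h.py <<'E'
import numpy as np,cv2
from scipy.spatial.transform import Rotation as R
from station import *
def cam(n):
    m=camera_model(n); return m,R.from_rotvec(m["attitude"]).as_matrix()
def ray(n,u,v):
    m,A=cam(n); d=A@np.array([(u-m["cx"])/m["fx"],(v-m["cy"])/m["fy"],1.]); return m["xyz"],d
def plane(n,u,v,z):
    o,d=ray(n,u,v); return o+d*(z-o[2])/d[2]
def proj(n,p):
    m,A=cam(n); c=A.T@(np.asarray(p)-m["xyz"]); return np.array([m["fx"]*c[0]/c[2]+m["cx"],m["fy"]*c[1]/c[2]+m["cy"]])
def tri(a,b):
    (o1,d1),(o2,d2)=a,b
    s=np.linalg.lstsq(np.c_[d1,-d2],o2-o1,rcond=None)[0]; p=o1+s[0]*d1;q=o2+s[1]*d2
    return (p+q)/2,np.linalg.norm(p-q)
def pts(n,d):
    m,A=cam(n); v,u=np.mgrid[:384,:512]
    c=np.stack([(u-m["cx"])/m["fx"]*d,(v-m["cy"])/m["fy"]*d,d],-1); return c@A.T+m["xyz"]
E
python3 - <<'E'
from h import *
T=np.load("pics/top0.npz");S=np.load("pics/scene0.npz")
def crop(im,x0,y0,x1,y1,k): return cv2.resize(im[y0:y1,x0:x1,::-1],None,fx=k,fy=k,interpolation=cv2.INTER_CUBIC)
cv2.imwrite("pics/tc1.png",crop(T['im'],185,155,365,255,4.4))
cv2.imwrite("pics/sc1.png",crop(S['im'],85,120,345,280,3))
P=pts("top",T['d']);Q=pts("scene",S['d'])
hsv=cv2.cvtColor(T['im'],cv2.COLOR_RGB2HSV);hs=cv2.cvtColor(S['im'],cv2.COLOR_RGB2HSV)
for nm,h,pp,X in(("top",hsv,P,T),("scene",hs,Q,S)):
    m=cv2.inRange(h,(50,80,20),(85,255,255)); n,l,st,c=cv2.connectedComponentsWithStats(m)
    for i in range(1,n):
        if st[i,4]>100:
            w=pp[l==i]; ok=X['d'][l==i]>0
            print(nm,st[i],c[i].round(1),ok.mean(),w[ok].min(0).round(3),w[ok].max(0).round(3))
E
```

```text
top [ 322  102   89   34 1407] [366.7 117. ] 0.9971570717839374 [ 0.789 -0.583  0.001] [ 0.93  -0.262  0.051]
top [424 161  54  19 657] [450.8 168.2] 0.9923896499238964 [ 0.627 -0.707  0.067] [ 0.662 -0.566  0.208]
top [329 171  22  22 344] [339.7 181.6] 0.997093023255814 [ 0.587 -0.347  0.044] [ 0.658 -0.274  0.134]
top [335 228  24  19 252] [348. 238.] 0.9880952380952381 [ 0.403 -0.366  0.016] [ 0.462 -0.296  0.14 ]
scene [159 153  23  29 453] [169.  168.9] 1.0 [ 0.44  -0.361  0.007] [ 0.485 -0.292  0.098]
scene [  0 155  55  27 565] [ 30.5 163.7] 0.9982300884955753 [ 0.629 -0.703  0.145] [ 0.666 -0.565  0.202]
scene [143 183  25  38 567] [154.3 204.1] 0.9964726631393298 [ 0.607 -0.338  0.019] [ 0.669 -0.274  0.13 ]
scene [  13  251  138   54 2039] [ 82.2 274.9] 0.9946051986267779 [ 0.791 -0.583  0.005] [ 0.931 -0.255  0.046]
```

```bash
sleep 1
```

```text
(no output)
```

View pics/tc1.png

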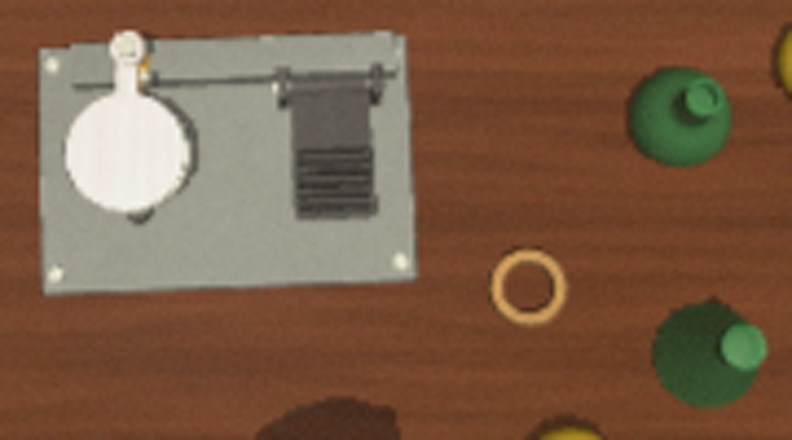

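View pics/sc1.png

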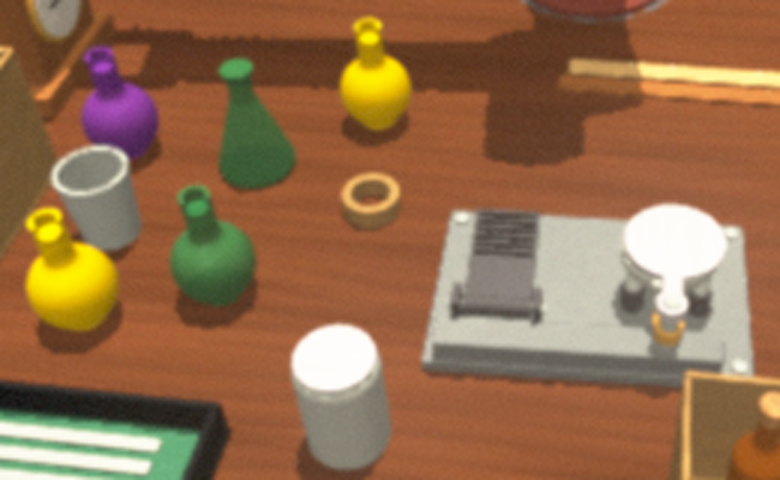

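Run:
```python
from h import *
def t(X,Y): return 185+(X+.5)/4.4-.5,155+(Y+.5)/4.4-.5
def s(X,Y): return 85+(X+.5)/3-.5,120+(Y+.5)/3-.5
np.set_printoptions(precision=4,suppress=True)
print("rim top",plane("top",*t(704,98),.128),"scene",plane("scene",*s(196,194),.128),tri(ray("top",*t(704,98)),ray("scene",*s(196,194))))
print("belly top",plane("top",*t(680,117),.041),"scene",plane("scene",*s(213,261),.041),tri(ray("top",*t(680,117)),ray("scene",*s(213,261))))
c=np.array([plane("top",*t(*p),.015) for p in((40,48),(406,35),(416,278),(44,294))]); print(c,[np.linalg.norm(c[i]-c[i-1]) for i in range(4)])
o=c.mean(0)[:2]; ya=c[0]-c[1]+c[3]-c[2]; yaw=np.arctan2(-ya[0],ya[1])
xa=c[0]-c[3]+c[1]-c[2]; print("o",o,"yaw",yaw,np.arctan2(xa[1],xa[0]))
print("disc",plane("top",*t(127,153),.0895),"scene",plane("scene",*s(674,242),.0895)); print("post",plane("top",*t(128,46),.096))
for a in (yaw,):
    Rm=np.array([[np.cos(a),-np.sin(a)],[np.sin(a),np.cos(a)]])
    T=np.load("pics/top0.npz");P=pts("top",T['d']);S=np.load("pics/scene0.npz");Q=pts("scene",S['d'])
    for X,nm in((P,"top"),(Q,"scene")):
        w=X.reshape(-1,3); l=(w[:,:2]-o)@Rm
        m=(abs(l[:,0])<.12)&(abs(l[:,1])<.16)&(w[:,2]>.045)
        k=m&(l[:,1]<-.03)&(w[:,2]<.075); print(nm,"treadle n",k.sum(),l[k].min(0),l[k].max(0),w[k,2].min(),w[k,2].max())
        k=m&(l[:,1]>0)&(w[:,2]>.08)&(w[:,2]<.1)
        print("disc",l[k].min(0),l[k].max(0),np.median(w[k,2]))
        k=(w[:,2]>.012)&(w[:,2]<.018)&(abs(l[:,0])<.14)&(abs(l[:,1])<.2); print("plate",l[k].min(0),l[k].max(0),np.median(w[k,2]))
    print("ring",Rm@[0,.07]+o,"padxy",Rm@[-.04,-.085]+o)
# other objects height map
```

```text
rim top [ 0.6246 -0.3116  0.128 ] scene [ 0.6251 -0.309   0.128 ] (array([ 0.6243, -0.3107,  0.1272]), np.float64(0.0023119526947901654))
belly top [ 0.6262 -0.3121  0.041 ] scene [ 0.626  -0.3114  0.041 ] (array([ 0.6261, -0.3117,  0.0411]), np.float64(0.000687594614124146))
[[ 0.6879  0.1997  0.015 ]
 [ 0.6987 -0.0976  0.015 ]
 [ 0.5008 -0.1038  0.015 ]
 [ 0.4878  0.1922  0.015 ]] [np.float64(0.20023588046607008), np.float64(0.2974570259080286), np.float64(0.1979998423502645), np.float64(0.2962952396482274)]
o [0.5938 0.0476] yaw 0.03999566384610191 0.03450708233315877
disc [0.5893 0.1206 0.0895] scene [0.5956 0.1229 0.0895]
post [0.6713 0.1205 0.096 ]
top treadle n 641 [-0.0544 -0.1371] [ 0.0945 -0.0384] 0.04502480427198763 0.06981049435996578
disc [-0.0448  0.0307] [0.0928 0.1192] 0.08932898273427203
plate [-0.0995 -0.1484] [0.0982 0.151 ] 0.014770665018551732
scene treadle n 830 [-0.0523 -0.1231] [ 0.0704 -0.039 ] 0.04511734852184579 0.06803350844070166
disc [-0.0423  0.0307] [0.0954 0.1208] 0.08940082828447471
plate [-0.0993 -0.1469] [0.1036 0.1523] 0.014881664821066898
ring [0.591  0.1176] padxy [ 0.5572 -0.0389]
```

Run:
```python
from h import *
np.set_printoptions(precision=3,suppress=True)
o=get_obs(); A=R.from_rotvec(o["tool_rot"]).as_matrix(); print(A, "jaw yaw",np.degrees(np.arctan2(A[1,1],A[0,1])))
T=np.load("pics/top0.npz");P=pts("top",T['d']);S=np.load("pics/scene0.npz");Q=pts("scene",S['d'])
W=np.r_[P.reshape(-1,3),Q.reshape(-1,3)]
# max height grid 5cm
print("cols y from -.65; rows x")
for x in np.arange(.1,.8,.05):
    print(round(x,2),[int(1000*max([0,*W[(abs(W[:,0]-x-.025)<.025)&(abs(W[:,1]-y-.025)<.025)&(W[:,2]<.5),2]])) for y in np.arange(-.65,.25,.05)])
# treadle free end from top view: dark pixels
g=T['im'][155:255,185:365].astype(int); 
a=.037;Rm=np.array([[np.cos(a),-np.sin(a)],[np.sin(a),np.cos(a)]]);oo=np.array([.5935,.0476])
for n,X in(("top",P),("scene",Q)):
    l=(X[...,:2]-oo)@Rm; m=(abs(l[...,1]+.085)<.02)&(X[...,2]>.035)&(abs(l[...,0])<.1)
    xs=l[m][:,0]; zs=X[m][:,2]
    for b in np.arange(-.07,.1,.01):
        k=(xs>=b)&(xs<b+.01); print(n,round(b,2),k.sum(),zs[k].mean().round(4) if k.any() else '')
```

```text
[[-0.     0.257 -0.966]
 [ 0.002 -0.966 -0.257]
 [-1.    -0.002 -0.   ]] jaw yaw -75.11158477791562
cols y from -.65; rows x
0.1 [8, 499, 499, 12, 8, 10, 9, 8, 6, 9, 8, 7, 281, 13, 282, 5, 8, 8]
0.15 [457, 498, 346, 499, 9, 7, 7, 8, 9, 7, 9, 6, 448, 4, 472, 6, 8, 8]
0.2 [403, 499, 499, 499, 9, 9, 7, 7, 8, 10, 6, 8, 485, 498, 481, 243, 12, 16]
0.25 [188, 167, 7, 6, 6, 8, 8, 9, 7, 9, 7, 9, 257, 282, 261, 10, 13, 11]
0.3 [185, 167, 8, 10, 8, 8, 9, 68, 132, 83, 7, 8, 8, 9, 11, 6, 7, 8]
0.35 [186, 151, 60, 68, 8, 8, 15, 61, 129, 79, 7, 10, 8, 9, 8, 7, 12, 7]
0.4 [7, 10, 121, 133, 58, 66, 139, 45, 8, 8, 8, 8, 10, 7, 8, 7, 7, 8]
0.45 [202, 205, 163, 79, 34, 71, 140, 35, 28, 29, 7, 22, 20, 22, 19, 20, 21, 9]
0.5 [212, 210, 167, 90, 92, 7, 10, 6, 30, 29, 18, 67, 69, 22, 23, 92, 21, 6]
0.55 [216, 220, 165, 90, 89, 8, 72, 68, 7, 6, 19, 68, 68, 22, 96, 95, 96, 11]
0.6 [218, 218, 171, 62, 77, 8, 133, 130, 8, 9, 7, 63, 61, 64, 95, 95, 94, 15]
0.65 [211, 210, 163, 78, 132, 66, 76, 73, 6, 6, 7, 66, 57, 65, 49, 104, 48, 16]
0.7 [208, 208, 161, 59, 71, 9, 7, 8, 8, 110, 110, 13, 9, 11, 9, 5, 6, 9]
0.75 [7, 50, 50, 49, 54, 50, 51, 49, 50, 115, 117, 10, 7, 8, 9, 141, 145, 144]
top -0.07 0 
top -0.06 10 0.0647
top -0.05 29 0.063
top -0.04 34 0.0625
top -0.03 36 0.0605
top -0.02 35 0.0585
top -0.01 36 0.0581
top 0.0 28 0.0554
top 0.01 31 0.0535
top 0.02 31 0.0525
top 0.03 32 0.05
top 0.04 35 0.0505
top 0.05 32 0.0525
top 0.06 22 0.044
top 0.07 32 0.0397
top 0.08 31 0.0395
top 0.09 23 0.039
scene -0.07 0 
scene -0.06 6 0.0629
scene -0.05 35 0.0638
scene -0.04 41 0.0622
scene -0.03 37 0.0604
scene -0.02 38 0.0593
scene -0.01 40 0.0577
scene 0.0 44 0.0559
scene 0.01 42 0.0541
scene 0.02 44 0.0526
scene 0.03 44 0.0508
scene 0.04 36 0.0498
scene 0.05 34 0.0532
scene 0.06 78 0.0466
scene 0.07 39 0.0395
scene 0.08 42 0.0399
scene 0.09 56 0.039
```

```bash
python3 -m crank '[[[0.02,0.03,0,7],[0.04,0.06,0,14],[0.065,0.09,0,21],[0.09,0.12,0,28],[0.115,0.15,0,35]]]' 0
python3 -m crank '[[[0.02,0.03,0,7],[0.04,0.06,0,14],[0.065,0.09,0,21],[0.09,0.12,0,25],[0.115,0.15,0,25]]]' 0
python3 -m crank '[[[0.02,0.03,0,0],[0.04,0.06,0,0],[0.065,0.09,0,0],[0.09,0.12,0,0],[0.115,0.15,0,0]]]' 0
```

```text
t: 0.52
tool_pos: [0.2761, -0.4523, 0.2307]
tool_rot: [1.7, 0.797, -1.7]
contact_force: [1.2, -0.2, -0.1]
opening: 0.0253
t: 0.93
tool_pos: [0.3911, -0.3022, 0.2309]
tool_rot: [1.399, 1.074, -1.399]
contact_force: [0.1, -0.6, 0.8]
opening: 0.0001
t: 1.35
tool_pos: [0.5062, -0.1521, 0.231]
tool_rot: [1.401, 1.073, -1.401]
contact_force: [0.2, -0.5, 0.3]
opening: 0.0
```

```bash
python3 -m crank '[[[0.019,0.036,0,0],[0.037,0.075,0,0],[0.056,0.1135,-0.01,0],[0.056,0.1135,-0.05,0],[0.056,0.1135,-0.09,0]]]' 0
python3 -m crank '[[[0,0,-0.03,0],[0,0,-0.05,0],[0,0,-0.06,0],[0,0,-0.06,0],[0,0,-0.06,0]]]' 0
```

```text
t: 1.77
tool_pos: [0.5642, -0.0382, 0.1427]
tool_rot: [1.4, 1.071, -1.393]
contact_force: [0.1, -0.1, 0.1]
opening: -0.0003
t: 2.18
tool_pos: [0.5617, -0.0406, 0.0816]
tool_rot: [1.401, 1.073, -1.401]
contact_force: [0.3, -0.4, -0.4]
opening: 0.0003
```

```bash
python3 -m crank '[[[0,0,-0.012,0],[0,0,-0.022,0],[0,0,-0.03,0],[0,0,-0.036,0],[0,0,-0.042,0]]]' 0
python3 -m crank '[[[0,0,-0.005,0],[0,0,-0.008,0],[0,0,-0.01,0],[0,0,-0.011,0],[0,0,-0.011,0]]]' 0
```

```text
t: 2.6
tool_pos: [0.5627, -0.0411, 0.0407]
tool_rot: [1.401, 1.071, -1.4]
contact_force: [-3.0, -0.4, 9.2]
opening: -0.0002
t: 3.02
tool_pos: [0.5637, -0.0411, 0.031]
tool_rot: [1.402, 1.069, -1.398]
contact_force: [-1.6, -1.1, 10.7]
opening: -0.0001
```

```bash
python3 -m crank '[[[0,0,-0.001,0],[0,0,-0.002,0],[0,0,-0.003,0],[0,0,-0.003,0],[0,0,-0.003,0]]]' 0
python3 - <<'E'
from h import *
for n in("scene","top"):
    im,d=get_image(n); cv2.imwrite(f"pics/{n}1.png",im[:,:,::-1]); np.savez(f"pics/{n}1.npz",im=im,d=d)
a=cv2.imread("pics/scene1.png")[150:260,200:360]; b=cv2.imread("pics/top1.png")[145:235,170:330]
cv2.imwrite("pics/c1.png",np.hstack([cv2.resize(a,(400,275)),cv2.resize(b,(400,275))]))
E
```

```text
t: 3.43
tool_pos: [0.564, -0.0412, 0.0306]
tool_rot: [1.402, 1.07, -1.398]
contact_force: [-11.1, 1.2, 25.5]
opening: 0.0
```

View pics/c1.png

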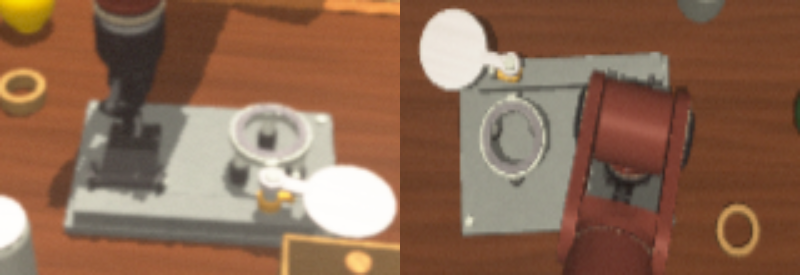

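The picture shows the cover swung aside, with its disc at the left of the post in the top view, and the ring is uncovered. The force stepped from 10.7 to 25 N, so the treadle is on its stop. I'll release it.

```bash
python3 -m crank '[[[0,0,0.01,0],[0,0,0.025,0],[0,0,0.05,0],[0,0,0.09,0],[0,0,0.13,0]]]' 0
python3 -m crank '[[[0,-0.01,0.04,0],[0,-0.04,0.06,0],[0.01,-0.08,0.06,0],[0.02,-0.12,0.06,0],[0.03,-0.16,0.06,0]]]' 1 40
python3 - <<'E'
from h import *
np.set_printoptions(precision=4,suppress=True)
print(get_obs()["tool_pos"])
for n in("scene","top"):
    im,d=get_image(n); cv2.imwrite(f"pics/{n}2.png",im[:,:,::-1]); np.savez(f"pics/{n}2.npz",im=im,d=d)
    X=pts(n,d); a=.037;Rm=np.array([[np.cos(a),-np.sin(a)],[np.sin(a),np.cos(a)]]);oo=np.array([.5935,.0476])
    l=(X[...,:2]-oo)@Rm
    m=(np.hypot(l[...,0],l[...,1]-.07)<.055)&(X[...,2]>.070)&(X[...,2]<.083)
    w=X[m]; print(n,m.sum(),"bbox",w.min(0),w.max(0),"med z",np.median(w[:,2]))
    c,r=cv2.minEnclosingCircle(w[:,:2].astype(np.float32)); print("circ",c,r)
    k=(abs(l[...,1]+.085)<.02)&(abs(l[...,0]+.034)<.006)&(X[...,2]>.02)&(X[...,2]<.1); print("pad z",X[k][:,2].mean() if k.any() else None)
    k=(l[...,1]>.12)&(abs(X[...,2]-.0895)<.004)&(l[...,1]<.23)&(abs(l[...,0])<.17); print("disc loc",l[k].mean(0))
a=cv2.imread("pics/scene2.png")[120:260,120:360]; b=cv2.imread("pics/top2.png")[145:255,170:360]
cv2.imwrite("pics/c2.png",np.hstack([cv2.resize(a,(400,235)),cv2.resize(b,(400,235))]))
E
```

```text
t: 3.95
tool_pos: [0.5604, -0.0403, 0.1552]
tool_rot: [1.4, 1.075, -1.403]
contact_force: [1.2, -0.5, 0.0]
opening: -0.0001
t: 4.37
tool_pos: [0.5922, -0.2023, 0.2166]
tool_rot: [1.401, 1.07, -1.399]
contact_force: [0.6, -0.3, -0.1]
opening: 0.0602
[ 0.5922 -0.2023  0.2166]
scene 422 bbox [0.5473 0.0758 0.07  ] [0.6413 0.1642 0.0829] med z 0.07805959906165244
circ (0.5942627191543579, 0.12259606271982193) 0.047278326004743576
pad z 0.061876173021302015
disc loc [0.105  0.1544]
top 301 bbox [0.5478 0.0757 0.0702] [0.6381 0.1614 0.0829] med z 0.07721690588461216
circ (0.5922961831092834, 0.1178971529006958) 0.04596053436398506
pad z 0.0613975103902772
disc loc [0.1009 0.1537]
```

View pics/c2.png

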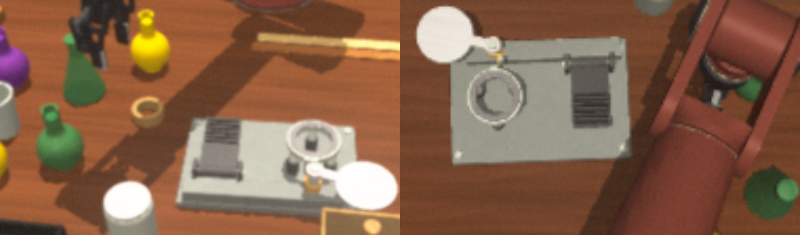

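The treadle is back up (pad at 61 mm), the cover is aside, and the ring centre is near (0.592, 0.118). Next I'll move over the flask.

```bash
python3 -m crank '[[[0.01,-0.035,0,0],[0.02,-0.07,0,0],[0.033,-0.109,0,0],[0.033,-0.109,0,0],[0.033,-0.109,0,0]]]' 1 40
python3 - <<'E'
from h import *
np.set_printoptions(precision=4,suppress=True)
print(get_obs()["tool_pos"])
for n in("scene","top"):
    im,d=get_image(n); cv2.imwrite(f"pics/{n}3.png",im[:,:,::-1])
cv2.imwrite("pics/c3.png",cv2.resize(cv2.imread("pics/scene3.png")[80:240,80:240],(600,600),interpolation=cv2.INTER_CUBIC))
E
```

```text
t: 4.88
tool_pos: [0.6244, -0.3107, 0.2141]
tool_rot: [1.403, 1.073, -1.403]
contact_force: [0.5, -0.3, 0.1]
opening: 0.0857
[ 0.6244 -0.3107  0.2141]
```

View pics/c3.png

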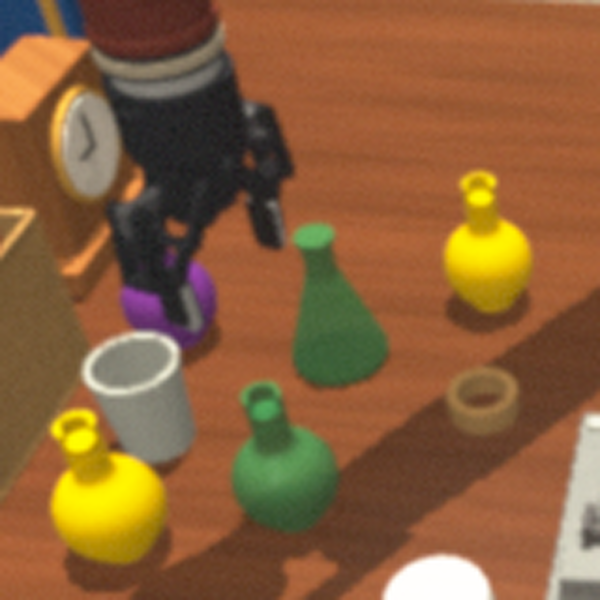

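The gripper is above the flask, with the jaws roughly along x and clear on both sides. I'll descend.

```bash
python3 -m crank '[[[0.001,-0.001,-0.035,0],[0.001,-0.001,-0.07,0],[0.001,-0.001,-0.1,0],[0.001,-0.001,-0.12,0],[0.001,-0.001,-0.125,0]]]' 1 40
python3 -m crank '[[[0,0,0,0],[0,0,0,0],[0,0,0,0],[0,0,0,0]]]' 0 40
python3 -m crank '[[[0,0,0,0],[0,0,0,0],[0,0,0,0],[0,0,0,0]]]' 0 70
```

```text
t: 5.4
tool_pos: [0.6228, -0.3069, 0.0851]
tool_rot: [1.399, 1.082, -1.404]
contact_force: [-0.4, 0.5, -0.9]
opening: 0.0852
t: 5.73
tool_pos: [0.627, -0.3111, 0.0934]
tool_rot: [1.401, 1.068, -1.398]
contact_force: [0.4, 0.4, -0.5]
opening: 0.0389
t: 6.07
tool_pos: [0.6268, -0.3113, 0.093]
tool_rot: [1.401, 1.069, -1.399]
contact_force: [-0.1, 1.1, 6.2]
opening: 0.0263
```

```bash
python3 -m crank '[[[0,0,0.01,0],[0,0,0.03,0],[0,0,0.06,0],[0,0,0.09,0],[0,0,0.12,0]]]' 0 70
python3 -m crank '[[[0,0,0.01,0],[0,0,0.01,0]]]'
python3 - <<'E'
from h import *
for n in("scene",):
    im,d=get_image(n); cv2.imwrite(f"pics/{n}4.png",im[:,:,::-1])
cv2.imwrite("pics/c4.png",cv2.resize(cv2.imread("pics/scene4.png")[60:240,60:260],(660,594),interpolation=cv2.INTER_CUBIC))
E
```

```text
t: 6.48
tool_pos: [0.6247, -0.3101, 0.2105]
tool_rot: [1.401, 1.075, -1.402]
contact_force: [0.5, 0.2, -1.6]
opening: 0.0266
t: 6.65
tool_pos: [0.6271, -0.3115, 0.2248]
tool_rot: [1.402, 1.066, -1.397]
contact_force: [0.7, 0.0, -2.1]
opening: 0.0267
```

View pics/c4.png

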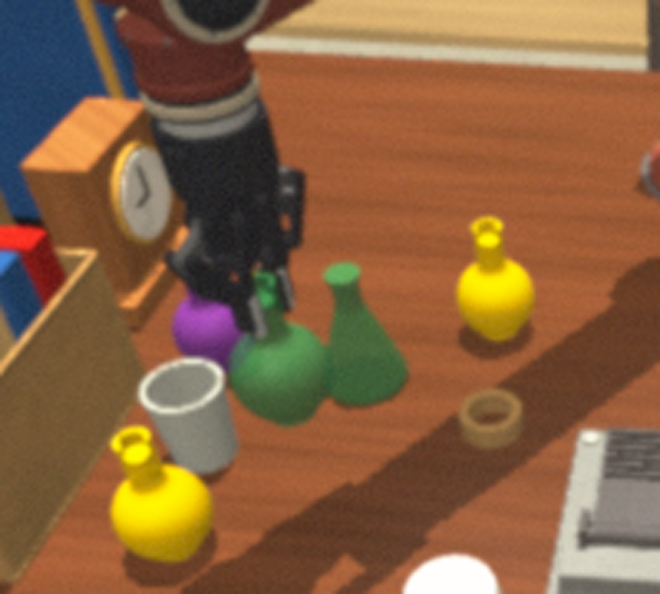

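The flask is lifted and held upright in the gripper. I'll carry it over the ring.

```bash
python3 -m crank '[[[0,0.015,0.01,0],[-0.003,0.04,0.015,0],[-0.006,0.075,0.015,0],[-0.009,0.11,0.015,0],[-0.012,0.145,0.015,0]]]'
python3 -m crank '[[[-0.003,0.035,0,0],[-0.006,0.07,0,0],[-0.009,0.105,0,0],[-0.012,0.14,0,0],[-0.015,0.175,0,0]]]'
python3 -m crank '[[[-0.003,0.035,0,0],[-0.005,0.065,0,0],[-0.007,0.09,0,0],[-0.008,0.105,0,0],[-0.008,0.11,0,0]]]'
python3 -m crank '[[[0,0,0,0],[0,0,0,0],[0,0,0,0]]]'
python3 - <<'E'
from h import *
for n in("scene","top"):
    im,d=get_image(n); cv2.imwrite(f"pics/{n}5.png",im[:,:,::-1]); np.savez(f"pics/{n}5.npz",im=im,d=d)
cv2.imwrite("pics/c5.png",cv2.resize(cv2.imread("pics/scene5.png")[60:260,200:400],(600,600),interpolation=cv2.INTER_CUBIC))
E
```

```text
t: 7.12
tool_pos: [0.6118, -0.1631, 0.2319]
tool_rot: [1.4, 1.078, -1.405]
contact_force: [1.0, 0.1, -2.8]
opening: 0.0265
t: 7.53
tool_pos: [0.5964, 0.012, 0.2321]
tool_rot: [1.398, 1.077, -1.405]
contact_force: [-0.4, -0.6, -2.2]
opening: 0.0264
t: 7.95
tool_pos: [0.5883, 0.1224, 0.2321]
tool_rot: [1.396, 1.079, -1.403]
contact_force: [0.5, 0.5, -2.5]
opening: 0.0261
t: 8.2
tool_pos: [0.5903, 0.1185, 0.2344]
tool_rot: [1.4, 1.073, -1.403]
contact_force: [0.4, -1.0, -2.1]
opening: 0.0265
```

View pics/c5.png

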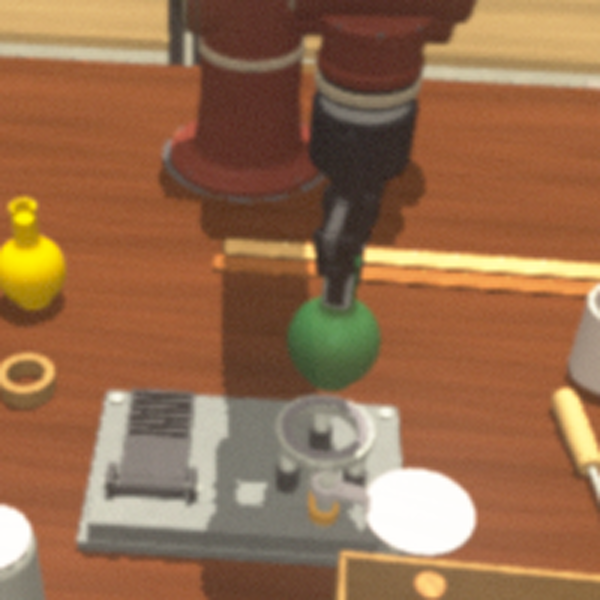

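Run:
```python
from h import *
np.set_printoptions(precision=4,suppress=True)
im=np.load("pics/scene5.npz")["im"]; h=cv2.cvtColor(im,cv2.COLOR_RGB2HSV); m=cv2.inRange(h,(50,80,20),(85,255,255)); m[:,:290]=0;m[:,330:]=0;m[:158]=0;m[195:]=0
c=max(cv2.findContours(m,0,1)[0],key=cv2.contourArea)
pc,r=cv2.minEnclosingCircle(c); print(pc,r)
print("ball",plane("scene",*pc,.182))
im=np.load("pics/scene2.npz")["im"]
cv2.imwrite("pics/r2.png",cv2.resize(im[180:230,280:335,::-1],(660,600),interpolation=cv2.INTER_CUBIC))
im=np.load("pics/top2.npz")["im"]
cv2.imwrite("pics/r2t.png",cv2.resize(im[165:215,190:240,::-1],(600,600),interpolation=cv2.INTER_CUBIC))
```

```text
(310.5, 171.5) 13.946425437927246
ball [0.583  0.1174 0.182 ]
```

View pics/r2t.png

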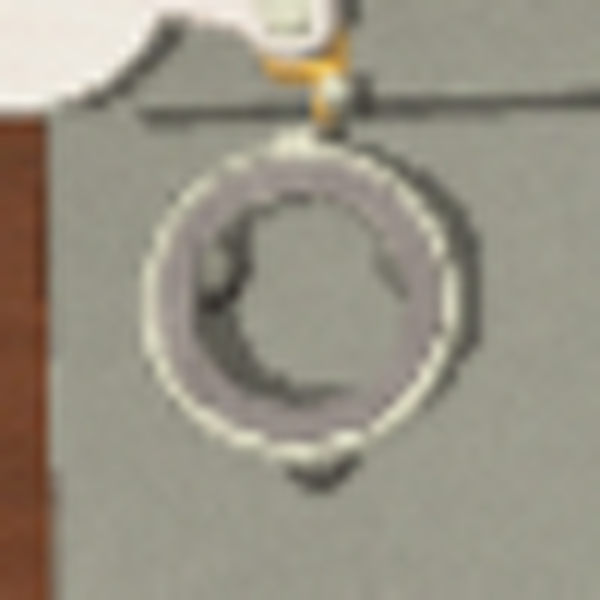

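View pics/r2.png

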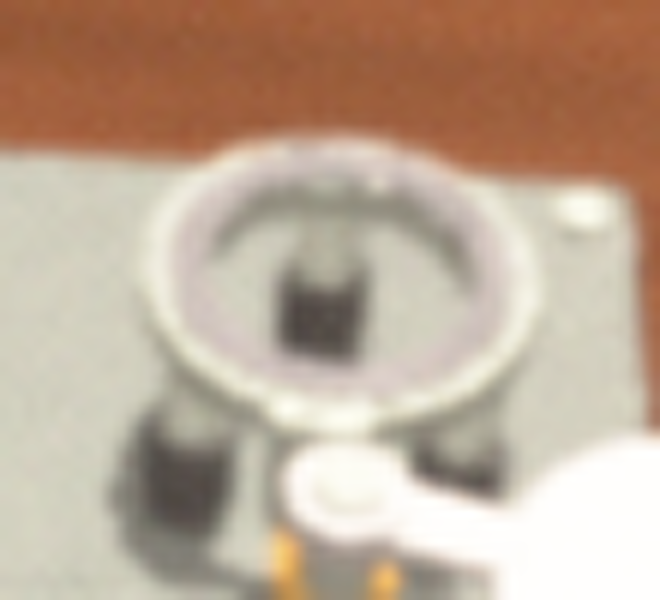

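Run:
```python
from h import *
np.set_printoptions(precision=4,suppress=True)
print("ring top",plane("top",214.8,189.5,.078),"scene",plane("scene",308.2,202.96,.078),tri(ray("top",214.8,189.5),ray("scene",308.2,202.96)))
print("ball",plane("scene",311.2,173.8,.182), get_obs()["tool_pos"])
```

```text
ring top [0.5908 0.1173 0.078 ] scene [0.5946 0.1208 0.078 ] (array([0.5914, 0.1193, 0.0745]), np.float64(0.003431334123001829))
ball [0.5919 0.1195 0.182 ] [0.5906 0.1184 0.235 ]
```

Ring and ball axes agree within about 3 mm. Descending to just above contact, then pressing slowly.

```bash
python3 -m crank '[[[0.001,0,-0.02,0],[0.001,0,-0.04,0],[0.001,0,-0.055,0],[0.001,0,-0.065,0],[0.001,0,-0.07,0]]]'
python3 -m crank '[[[0,0,-0.002,0],[0,0,-0.004,0],[0,0,-0.006,0],[0,0,-0.008,0],[0,0,-0.008,0]]]'
python3 -m crank '[[[0,0,-0.001,0],[0,0,-0.002,0],[0,0,-0.003,0],[0,0,-0.004,0],[0,0,-0.004,0]]]'
```

```text
t: 8.72
tool_pos: [0.5907, 0.1187, 0.1633]
tool_rot: [1.4, 1.074, -1.404]
contact_force: [-0.4, 0.0, -3.0]
opening: 0.0268
t: 9.13
tool_pos: [0.5918, 0.1195, 0.1577]
tool_rot: [1.401, 1.072, -1.4]
contact_force: [-0.7, 0.9, -2.1]
opening: 0.0262
t: 9.55
tool_pos: [0.592, 0.1198, 0.1543]
tool_rot: [1.402, 1.072, -1.399]
contact_force: [-1.1, 1.1, 3.5]
opening: 0.0262
```

```bash
python3 -m crank '[[[0,0,-0.002,0],[0,0,-0.004,0],[0,0,-0.006,0],[0,0,-0.008,0],[0,0,-0.008,0]]]'
python3 -m crank '[[[0,0,-0.002,0],[0,0,-0.004,0],[0,0,-0.006,0],[0,0,-0.007,0],[0,0,-0.007,0]]]'
python3 - <<'E'
from h import *
print(get_obs())
E
```

```text
t: 9.97
tool_pos: [0.5921, 0.1197, 0.1456]
tool_rot: [1.402, 1.072, -1.399]
contact_force: [-1.0, 1.3, 6.1]
opening: 0.0266
t: 10.38
tool_pos: [0.5922, 0.1198, 0.1393]
tool_rot: [1.402, 1.072, -1.399]
contact_force: [-2.2, 2.6, 7.9]
opening: 0.0262
{'t': 10.3833, 'q': array([7.62377696e-02, 7.55295385e-02, 1.74657166e+00, 4.04539430e-04,
       1.31793751e+00, 3.39876721e-01]), 'dq': array([ 0.00175834, -0.00211242, -0.00177046,  0.00037157,  0.00759863,
        0.00212243]), 'effort': array([-1.15434911e+00, -3.38786209e+01, -3.17247391e+01, -4.63433554e-01,
       -7.19020888e-01, -3.25867056e-02]), 'tool_pos': array([0.59215305, 0.11975804, 0.1393281 ]), 'tool_rot': array([ 1.40200455,  1.07215378, -1.39933022]), 'contact_force': array([-2.16346075,  2.58908758,  7.94243299]), 'wrist_torque': array([0.22615426, 0.46522521, 0.00173652]), 'opening': 0.02619902770215097}
```

```bash
python3 -m crank '[[[-0.001,0.001,-0.001,0],[-0.001,0.001,-0.002,0],[-0.001,0.001,-0.002,0],[-0.001,0.001,-0.002,0]]]'
python3 -m crank '[[[0,0,-0.0005,0],[0,0,-0.001,0],[0,0,-0.001,0],[0,0,-0.001,0]]]'
```

```text
t: 10.72
tool_pos: [0.5919, 0.1201, 0.138]
tool_rot: [1.402, 1.07, -1.398]
contact_force: [-0.4, -0.4, 8.4]
opening: 0.0263
t: 11.05
tool_pos: [0.592, 0.1201, 0.1372]
tool_rot: [1.402, 1.07, -1.398]
contact_force: [-1.4, -0.4, 8.9]
opening: 0.0267
```

```bash
python3 -m crank '[[[0,0,-0.0005,0],[0,0,-0.001,0],[0,0,-0.001,0],[0,0,-0.001,0]]]'
python3 -m crank '[[[0,0,-0.0005,0],[0,0,-0.001,0],[0,0,-0.001,0],[0,0,-0.001,0]]]'
```

```text
t: 11.38
tool_pos: [0.592, 0.1201, 0.1362]
tool_rot: [1.402, 1.07, -1.398]
contact_force: [-1.4, -0.1, 8.6]
opening: 0.0261
t: 11.72
tool_pos: [0.592, 0.1202, 0.1357]
tool_rot: [1.402, 1.07, -1.398]
contact_force: [-2.8, -0.7, 11.0]
opening: 0.0266
```

The force is now rising faster than the descent, which points to the stop. I'll check the picture.

```bash
python3 -m crank '[[[0,0,-0.0005,0],[0,0,-0.0005,0],[0,0,-0.0005,0]]]'
python3 - <<'E'
from h import *
for n in("scene","top"):
    im,d=get_image(n); cv2.imwrite(f"pics/{n}6.png",im[:,:,::-1]); np.savez(f"pics/{n}6.npz",im=im,d=d)
    X=pts(n,d); a=.037;Rm=np.array([[np.cos(a),-np.sin(a)],[np.sin(a),np.cos(a)]]);oo=np.array([.5935,.0476])
    l=(X[...,:2]-oo)@Rm; rr=np.hypot(l[...,0],l[...,1]-.07)
    m=(rr>.039)&(rr<.045)&(X[...,2]>.05)&(X[...,2]<.085)&(im.astype(int).sum(-1)>330); print(n,"ring z",m.sum(),np.percentile(X[m][:,2],[10,50,90]) if m.any() else '')
    k=(abs(l[...,1]+.085)<.02)&(abs(l[...,0]+.034)<.006)&(X[...,2]>.02)&(X[...,2]<.1); print("pad z",X[k][:,2].mean() if k.any() else None)
    k=(l[...,1]>.12)&(abs(X[...,2]-.0895)<.004)&(l[...,1]<.23)&(abs(l[...,0])<.17); print("disc loc",l[k].mean(0))
print(get_obs()["contact_force"],get_obs()["t"])
cv2.imwrite("pics/c6.png",cv2.resize(cv2.imread("pics/scene6.png")[80:260,60:360],(800,480),interpolation=cv2.INTER_CUBIC))
cv2.imwrite("pics/d6.png",cv2.resize(cv2.imread("pics/scene6.png")[150:240,260:380],(800,600),interpolation=cv2.INTER_CUBIC))
E
```

```text
t: 11.97
tool_pos: [0.5921, 0.1202, 0.1357]
tool_rot: [1.402, 1.07, -1.398]
contact_force: [-3.4, 0.1, 11.9]
opening: 0.0264
scene ring z 89 [0.05351425 0.05804866 0.06098231]
pad z 0.06222110682079779
disc loc [0.10502385 0.15453767]
top ring z 9 [0.05465424 0.05716699 0.05940232]
pad z 0.06167971839639176
disc loc [0.13484129 0.15000523]
[-3.3086397   0.58760659 12.99049674] 12.0667
```

View pics/c6.png

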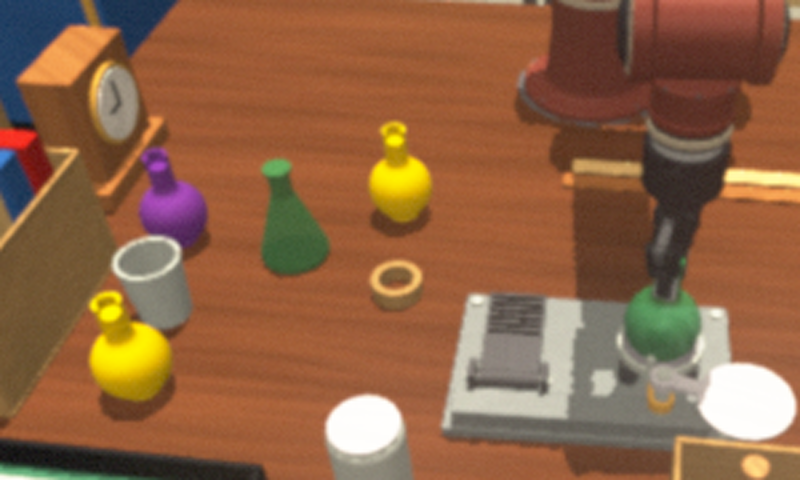

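View pics/d6.png

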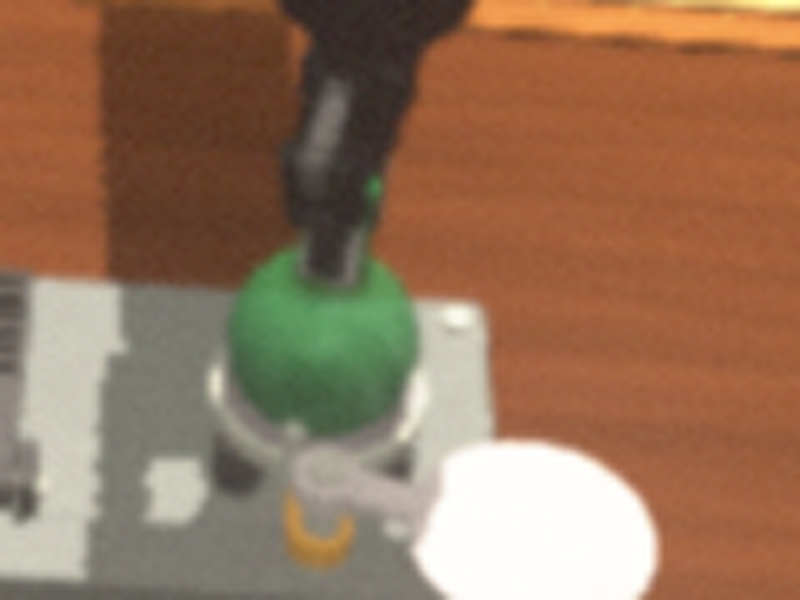

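The ring top measures 58 mm (on its stop), the flask sits centred and upright in it, the treadle is up and the cover is aside. I'll let it settle, then hand in.

```bash
python3 -m crank '[[[0,0,0,0],[0,0,0,0],[0,0,0,0],[0,0,0,0],[0,0,0,0]]]' && python3 -c "
from station import *
print(get_obs()['dq']); print(finish_job())"
```

```text
t: 12.48
tool_pos: [0.5921, 0.1202, 0.1357]
tool_rot: [1.402, 1.07, -1.398]
contact_force: [-2.4, -0.3, 12.7]
opening: 0.0265
[ 1.03844711e-03  1.16576474e-03  7.83468509e-06 -1.36986292e-03
 -2.36456046e-03 -1.16554194e-03]
the job is handed in; nothing more can be done
None
```

I handed the job in at about 12.5 s, with the gripper still holding the flask down in the ring. The hand-in gives no verdict.

**Treadle and cover:** I pressed the treadle with shut fingers until the force jumped from about 11 N to 25 N, with the fingertips at 31 mm, so it was on its stop. The cover swung aside and the treadle came back up, its press point at about 62 mm.

**Flask:** I gripped the neck with 70 N, about 48 mm above the mid-point rather than the suggested 40 mm. It went into the ring upright. During the press the tool force rose gradually to about 9 N, then stepped up to 12–13 N as the ring reached its stop.

**Last checks:**
- The ring top measured about 58 mm in the scene view and 57 mm in the top view. The top view had only a few usable points.
- The push was steady at about 12.7 N, with 2–3 N sideways.
- The flask looked centred and upright in the picture, but I did not measure its tilt.
- The bystanders I could see in that picture (decanter, tape roll, cup, tin) looked where they had been. I did not check the mug, jar or screwdriver again.

**Disagreements:**
- The two cameras placed the ring centre about 4–5 mm apart.
- The first automatic fit of the ball was about 9 mm off because its shaded lower part was missed. I corrected it by eye.
- The last top-view cover position was about 30 mm off the earlier one, probably because the arm got into the measurement. The scene view showed no change.

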